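Lock the frame rest into the leaning bayonet socket

ROBOT

A 6-joint arm with a two-finger parallel gripper is mounted at the origin on the work surface. World frame = base frame: x ahead of the robot, y to its left, z up, the work surface at z = 0. Lengths are in m, angles in rad, forces in N, time in s.
With the tool pointing down it reaches from about 0.425 to 0.95 m from the base axis. Payload 3.5 kg.
Tool frame: the origin (TCP) lies on the centre line of the jaws, within the pads' length; the fingertips stand 8 mm ahead of it and the grasp point (between the pads) lies 11 mm behind it; z points along the fingers, y is the line along which they close (so a half turn about z gives the same grasp; the last joint's range is limited). The gripper opens to 85 mm and grips with 20 to 120 N. Pads are 22 mm wide; open, the fingers measure 114 mm over their backs; the gripper's body (76 mm by 85 mm) begins 54 mm behind the grasp point. The pads swing forward as they close: fully open they stand 13 mm farther back than shut.
Start: joints at [-1.284, 0.286, 1.577, -0, 1.279, -0.15], TCP at [0.286, -0.612, 0.239] pointing down, gripper open.
Joint ranges: [-2.77, 2.77], [-0.9, 2.22], [0.21, 2.48], [-1.53, 4.67], [0.24, 2.81], [-2.84, 2.84]. Speed limits (rad/s): [2.79, 2.79, 3.14, 3.14, 3.14, 3.14].

INTERFACE

Orientations are given as a unit quaternion [x, y, z, w].
In Python, from plant import ctrl gives the robot as it stands. The module is installed in compiled form; this text tells all that it offers.
- The arm moves only by the tool send_rows, never from a script. Its argument "steps" is a list of rows, each a list of 5 numbers: the shift along the tool's x, y, z in m, then the turn about the tool's z in degrees, then the opening, from -1 (shut) to 1 (fully open). A call has 1 to 12 rows; each row is the pose to reach, as a shift and turn from the pose commanded when the call began, along the tool's axes at that moment; what a row does not reach only later rows make up. A row lasts 1/10 s, in which the tool goes at most 50 mm and 8.59 degrees, less where a joint would pass 70% of its speed; a pose out of reach is approached as far as the arm can. A call with a gripper value outside its range is refused whole. The fingers move at their own pace and stop on an object; "squeeze" is the grip in N (left out, the last holds). Time passes only in rows, so rows that repeat a pose let the fingers close. It gives the time, the measured TCP pose, the force, the opening and the grip force at its end, in the units of the state.
- ctrl.get_state(): the state, without advancing time (a new reading comes with each control period).
- ctrl.read_camera(name): name is "scene" or "top" or "wrist"; returns the picture (400x640x3 uint8, red, green, blue); there is no depth.
- ctrl.calibration(name): a dict with "intrinsics" (3x3 intrinsics, pixels), "k1" (the pictures are not rectified: a ray, as slopes to the right and down, at radius r is drawn at 1 + k1 r^2 times it, then the intrinsics apply), "extrinsics" (4x4, takes a point from world to camera coordinates); the wrist camera has in their place "tool_from_camera" (4x4, takes a point from camera to tool coordinates, whose origin is the TCP and whose axes are the flange's). Camera axes: x right, y up, looking along -z (the intrinsics and any distortion apply to the point x, -y, -z); pixel columns grow to the right and rows downward; lengths in m; the calibration is good to about 2 mm. A picture is of the moment at which its call begins: read the wrist's pose just before it. calibration takes no time and is no camera call.
- ctrl.sign_off(): hands the job in; it is judged then, once.
The state is a dict: "time": time; "qpos": joint angles; "dq": joint speeds; "joint_efforts": joint torques, N m; "eef_pos": TCP position; "tcp_rot": TCP orientation; "contact_force": force on the tool from outside, world axes, zero at the start; "wrist_torque": the same for the moment, N m; "opening": opening from 0.0 (shut) to 1.0 (fully open); "finger_force": force on a finger pad.
Only numpy, scipy, OpenCV 4.12 (cv2) and the standard library are available. Lean on these libraries where they do the work, as an engineer would, in place of code of your own. Each camera call takes 0.05 s, during which the arm holds its last target. There are 200 camera calls.

TASK

Take the padded frame rest out of the cardboard core, hang its stem in the leaning bayonet socket of the bench stand and twist it clockwise until its lugs drop into the locking notches, so that its flange lies flush on the socket's rim. Let go of it there, and leave the tape ring, the glue bottle and the moulding offcut where they are.

Things in the scene. Friction and masses are not known exactly. Their poses are not given: they have to be found in the camera images.
- head: Frame rest: loose rigid part, 0.25 to 0.42 kg, starting upright in the core. Origin: centre of the underside of its round steel flange (72 mm diameter, 6 mm thick); z runs up the stem axis to the wooden bar. Below the flange a steel stem, 28 mm diameter, 38 mm long, its tip tapered over the last 7 mm to 18 mm diameter. A half turn about z gives the same shape.
- head_bar (a point): Point on the frame rest's axis to pinch, 36 mm above its origin, axes as head. Wooden bar with cork top: 110 mm long (x), 24 mm thick (y, pinch across this), from 6 to 46 mm above the origin; an end lip 8 mm long rises to 58 mm at each end of the bar.
- head_lugs (a point): Centre of the two lugs, on the axis 21 mm below the frame rest's origin, axes as head. The lugs stick out of the stem to +x and -x, parallel to the bar: 54 mm tip to tip, 8 mm wide (y), 6 mm thick (24 to 18 mm below the origin).
- socket: Bayonet socket, fixed on the stand, leaning 30 degrees from vertical, roughly away from the robot. Origin: centre of its mouth, 150 mm above the bench, in the plane of its flat rim; z points out of the mouth along the axis. Steel collar, 74 mm outside diameter, with a plain round bore of 32 mm, over 42 mm deep. When locked, the frame rest's origin lies at this origin.
- socket_slots (a point): On the axis, 7 mm below the rim, axes as socket: underside of the collar's 7 mm roof. Two facing entry slots 14 mm wide, 66 mm tip to tip, go through the roof. They lie along this x axis turned about z by an unreported angle of up to 0.35 rad either way (collar clamped so, stiff: 6 N m): look, or turn the stem under light pressure until the lugs drop in.
- socket_track (a point): On the axis, 17 mm below the rim, axes as socket: floor of the track under the roof. From the entry slots it is open for 55 degrees clockwise (looking into the mouth, negative about z) to a solid stop; the other way is shut. At the stop are two notches 12 mm wide: there the flange drops to the rim; elsewhere on the track it stays 7 to 11 mm above the rim.
- stand: Fixed grey bench stand: base plate 160 x 120 x 12 mm, short column, socket on top. Origin on the bench under the column; the mouth's centre is at x = +30 mm, z = 150 mm in this frame and the socket leans to its +x.
- core: Fixed cardboard tube standing on the bench, 82 mm outside, 62 mm inside, 55 mm tall; origin at the centre of its underside. The frame rest is parked in it.
- tape: Loose bystander: empty wooden tape ring lying flat, 90 mm outside diameter, 24 mm tall; origin at the centre of its underside.
- glue: Loose bystander: standing white glue bottle, 56 mm diameter, 130 mm tall; origin at the centre of its underside.
- offcut: Loose bystander: dark moulding offcut, 160 mm long (along y), 30 mm wide, 28 mm tall; origin at the centre of its underside.
Things that resemble listed ones, but are neither listed nor needed, are in the scene too. Leave any blue look-alike of the head alone.

How it is judged:
By the outcome, as a careful person would: the job done as asked, in the order asked, and still so for the second after the job is handed in, with the robot touching nothing.
It also fails if it takes over 61 s, if anything falls off the work surface, if the arm or the gripper's body presses on something with over 40 N, if the wrist force passes 120 N, or if a joint passes its speed limit or range.

## Working session

There is one attempt and no reset: what is moved stays moved. The work goes in short steps, Python scripts to look and compute and a tool call to move; the robot and the scene stay as the last step left them, time stands still between calls to the robot, and variables do not carry over. Pictures are saved under pics/ and viewed, at most 10 in all, crops included, and the job is handed in when it is done.

Besides the shell and the picture viewer there is one more tool, called in YAML: its name, and indented under it one key for each argument. send_rows: Moves the arm, as the interface text tells. Its arguments: {"type":"object","properties":{"steps":{"type":"array","items":{"type":"array","items":{"type":"number"}}},"squeeze":{"type":"number"}},"required":["steps"]}

```bash
mkdir -p pics; cat > h.py <<'E'
import numpy as np, cv2
from plant import ctrl
from scipy.spatial.transform import Rotation as R
def snap(n,f):
    s=ctrl.get_state(); im=ctrl.read_camera(n); cv2.imwrite('pics/'+f+'.png',im[:,:,::-1]); np.save('pics/'+f+'.npy',im); return s,im
def cam(n,s=None):
    c=ctrl.calibration(n); K=np.array(c['intrinsics']); k=c['k1']
    if n=='wrist':
        T=np.eye(4); T[:3,:3]=R.from_quat(s['tcp_rot']).as_matrix(); T[:3,3]=s['eef_pos']; E=np.linalg.inv(T@np.array(c['tool_from_camera']))
    else: E=np.array(c['extrinsics'])
    return K,k,E
def proj(P,C):
    K,k,E=C; p=np.atleast_2d(P)@E[:3,:3].T+E[:3,3]; a=np.c_[p[:,0]/-p[:,2],-p[:,1]/-p[:,2]]
    a=a*(1+k*(a**2).sum(1,keepdims=True)); return a@K[:2,:2].T+K[:2,2]
def ray(uv,C):
    K,k,E=C; d=np.linalg.solve(K,np.r_[uv,1.])[:2]; a=d.copy()
    for _ in range(30): a=d/(1+k*(a@a))
    return -E[:3,:3].T@E[:3,3], E[:3,:3].T@np.array([a[0],-a[1],-1.])
def atz(uv,z,C):
    o,v=ray(uv,C); return o+v*(z-o[2])/v[2]
E
python3 - <<'E'
from h import *
s,a=snap('scene','s0'); _,b=snap('top','t0')
print(s)
for n in('scene','top'):
    K,k,E=cam(n); print(n,K[0,0],K[:2,2],k,(-E[:3,:3].T@E[:3,3]).round(3),E[:3,:3].round(2).tolist())
print(ctrl.calibration('wrist'))
E
```

```text
{'time': 0.0, 'qpos': array([-1.28402021e+00,  2.87177683e-01,  1.57818596e+00,  7.88406334e-06,
        1.27859698e+00, -1.49982747e-01]), 'dq': array([-1.07071086e-03, -1.27031103e-04, -4.54711084e-05,  1.47294763e-03,
        6.59362000e-04,  9.54799531e-04]), 'joint_efforts': array([ 4.19220614e-04, -4.05979049e+01, -2.92623943e+01, -1.18800067e-04,
        5.88705981e-03, -7.61461934e-06]), 'eef_pos': array([ 0.28538386, -0.61099584,  0.23793429]), 'tcp_rot': array([ 9.76249386e-01,  2.16646564e-01, -7.71529229e-05, -1.18147704e-03]), 'contact_force': array([ 0.06618984, -0.53827639, -0.15877682]), 'wrist_torque': array([ 0.01998993, -0.04142972, -0.02258841]), 'finger_force': 0.0, 'opening': 1.0010836501055875}
scene 380.07149694673296 [320.6779912  197.34836031] -0.043170504543011835 [1.003 0.516 0.512] [[-0.78, 0.63, -0.01], [-0.35, -0.42, 0.84], [0.52, 0.66, 0.54]]
top 487.89547369768866 [315.23756617 205.39755127] -0.08362680944762112 [0.546 0.065 1.284] [[0.01, -1.0, 0.01], [1.0, 0.01, 0.06], [-0.06, 0.01, 1.0]]
{'intrinsics': array([[354.32299466,   0.        , 321.63230677],
       [  0.        , 354.32299466, 198.44964168],
       [  0.        ,   0.        ,   1.        ]]), 'k1': -0.017484762333254956, 'tool_from_camera': array([[ 1.50872834e-03,  9.59116084e-01,  2.83008942e-01,
         7.21060365e-02],
       [ 9.99998848e-01, -1.49422781e-03, -2.67089344e-04,
        -6.27901603e-05],
       [ 1.66710146e-04,  2.83009019e-01, -9.59117233e-01,
        -1.35133257e-01],
       [ 0.00000000e+00,  0.00000000e+00,  0.00000000e+00,
         1.00000000e+00]])}
```

View pics/s0.png

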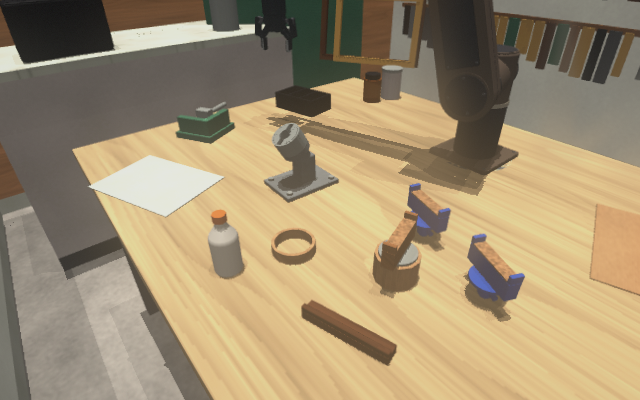

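View pics/t0.png

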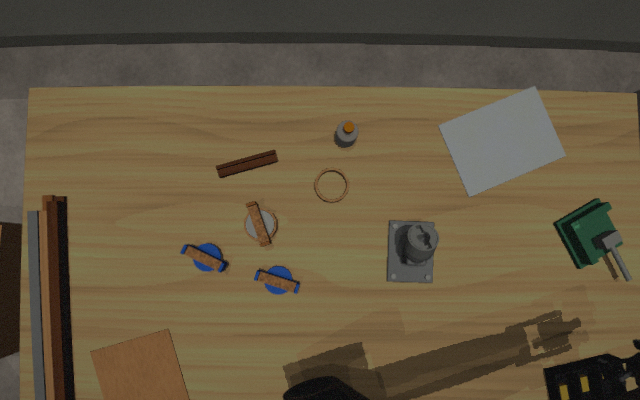

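The scene shows two blue-flanged look-alikes, at top-view pixels (206,256) and (278,280). The frame rest in the brown core is at (261,223): it has a steel flange and is the only one in a cardboard tube, so it fits the description. The socket is at (421,242), the tape ring at (331,185), the glue bottle at (346,133) and the offcut at (247,164). I'll confirm in an enlarged crop.

```bash
python3 - <<'E'
from h import *
a=cv2.imread('pics/t0.png'); s=cv2.imread('pics/s0.png')
c=[cv2.resize(a[190:260,225:305],(400,350),interpolation=3),cv2.resize(a[210:290,380:460],(350,350),interpolation=3)]
d=[cv2.resize(s[200:300,350:440],(225,250),interpolation=3),cv2.resize(s[110:200,260:345],(236,250),interpolation=3)]
A=np.hstack(c);D=np.hstack(d);D=np.hstack([D,np.zeros((250,750-D.shape[1],3),np.uint8)])
cv2.imwrite('pics/c0.png',np.vstack([A,D]))
T=cam('top')
for n,uv,z in[('bar end a',(252,203),.09),('bar end b',(266,244),.09),('flange',(261,223),.061),('socket',(421,242),.15),('tape',(331,185),.024),('glue',(347,127),.13),('offcut',(247,164),.028)]: print(n,atz(uv,z,T).round(3))
# base plate corners
print([atz(p,.012,T)[:2].round(3).tolist() for p in((389,221),(435,222),(433,283),(387,281))])
E
```

```text
bar end a [0.622 0.211 0.09 ]
bar end b [0.522 0.175 0.09 ]
flange [0.573 0.191 0.061]
socket [ 0.529 -0.191  0.15 ]
tape [0.674 0.014 0.024]
glue [ 0.803 -0.019  0.13 ]
offcut [0.727 0.233 0.028]
[[0.582, -0.138], [0.579, -0.26], [0.42, -0.254], [0.425, -0.133]]
```

View pics/c0.png

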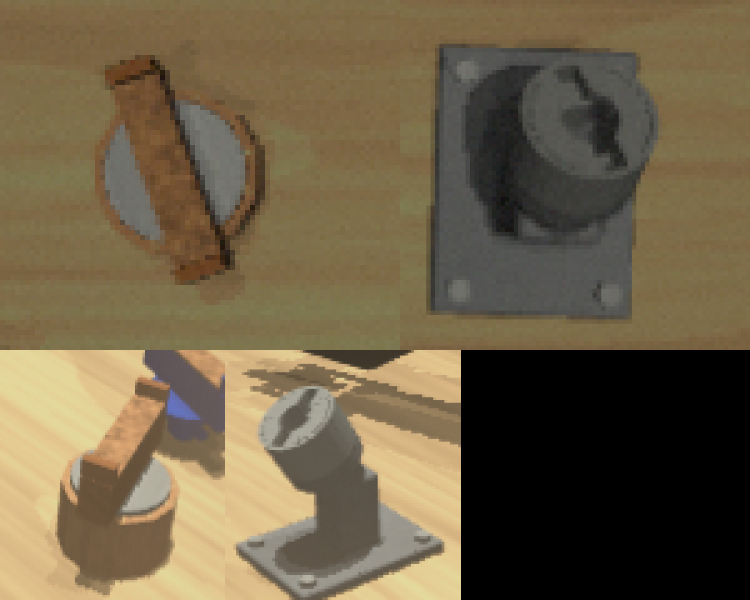

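The crop confirms it: the part in the tube at (261,223) has a grey steel flange and a cork/wood bar, so it is the head. The entry slots in the collar run obliquely.

The rows offer no tilt, so I first check in free air how the arm treats a pose just out of reach, since it may keep a tilt.

```bash
python3 - <<'E'
from h import *
S=cam('scene'); print([atz(p,z,S).round(3) for p,z in(((303,112),0),((372,100),0),((205,135),0),((480,160),0))])
E
```

```text
[array([ 0.185, -0.614,  0.   ]), array([-0.115, -0.543,  0.   ]), array([ 0.566, -0.656,  0.   ]), array([0.025, 0.038, 0.   ])]
```

send_rows:
  steps:
    - [0,-0.05,-0.05,0,1]
    - [0,-0.1,-0.08,0,1]
    - [0,-0.15,-0.08,0,1]
    - [0,-0.2,-0.08,0,1]
    - [0,-0.25,-0.08,0,1]
    - [0,-0.28,-0.08,0,1]
    - [0,-0.28,-0.08,0,1]
    - [0,-0.28,-0.08,0,1]

```text
time: 0.9
eef_pos: [0.1669, -0.3571, 0.3195]
tcp_rot: [0.976, 0.216, -0.0, 0.001]
contact_force: [0.6, 0.2, 0.4]
opening: 1.001
finger_force: 0.0
```

```bash
python3 - <<'E'
from h import *
s=ctrl.get_state(); print(s['time'],s['qpos'].round(3),s['eef_pos'],R.from_quat(s['tcp_rot']).as_matrix().round(3))
E
```

```text
0.9 [-1.393 -0.435  2.112  0.     1.462 -0.258] [ 0.16687591 -0.35712575  0.31948461] [[ 0.906  0.423  0.   ]
 [ 0.423 -0.906 -0.002]
 [-0.     0.002 -1.   ]]
```

send_rows:
  steps:
    - [0,-0.04,0,0,1]
    - [0,-0.08,0,0,1]
    - [0,-0.1,0,0,1]
    - [0,-0.1,0,0,1]

```text
time: 1.3
eef_pos: [0.1246, -0.2675, 0.3199]
tcp_rot: [0.976, 0.216, -0.0, 0.001]
contact_force: [0.3, -1.0, -0.3]
opening: 1.001
finger_force: 0.0
```

```bash
python3 - <<'E'
from h import *
s=ctrl.get_state(); print(s['time'],s['qpos'].round(3),s['eef_pos'],R.from_quat(s['tcp_rot']).as_matrix().round(3))
E
```

```text
1.3 [-1.484 -0.731  2.282 -0.     1.59  -0.349] [ 0.12462891 -0.26751386  0.31992494] [[ 0.906  0.422  0.   ]
 [ 0.422 -0.906 -0.002]
 [-0.001  0.002 -1.   ]]
```

send_rows:
  steps:
    - [0,-0.03,0,0,1]
    - [0,-0.06,0,0,1]
    - [0,-0.08,0,0,1]
    - [0,-0.08,0,0,1]

```text
time: 1.7
eef_pos: [0.1029, -0.2211, 0.322]
tcp_rot: [0.976, 0.216, -0.002, -0.008]
contact_force: [0.1, 0.4, 0.4]
opening: 0.998
finger_force: 0.0
```

```bash
python3 - <<'E'
from h import *
s=ctrl.get_state(); print(s['time'],s['qpos'].round(3),s['eef_pos'],R.from_quat(s['tcp_rot']).as_matrix().round(3))
E
```

```text
1.7 [-1.554 -0.891  2.348 -0.007  1.7   -0.421] [ 0.10288417 -0.22113912  0.32200938] [[ 0.906  0.423 -0.007]
 [ 0.423 -0.906  0.015]
 [-0.    -0.017 -1.   ]]
```

send_rows:
  steps:
    - [0,-0.03,0,0,1]
    - [0,-0.06,0,0,1]
    - [0,-0.06,0,0,1]

```text
time: 2.0
eef_pos: [0.0994, -0.2129, 0.3271]
tcp_rot: [0.976, 0.217, -0.005, -0.024]
contact_force: [0.4, 0.0, -0.1]
opening: 0.998
finger_force: 0.0
```

send_rows:
  steps:
    - [0,0.05,0,0,1]
    - [0,0.1,0,0,1]
    - [0,0.15,0,0,1]
    - [0,0.15,0,0,1]

```text
time: 2.4
eef_pos: [0.1642, -0.3516, 0.3147]
tcp_rot: [0.976, 0.217, -0.005, -0.029]
contact_force: [-0.9, 0.8, -0.4]
opening: 0.998
finger_force: 0.0
```

```bash
python3 - <<'E'
from h import *
s=ctrl.get_state(); print(s['time'],s['qpos'].round(3),s['eef_pos'],R.from_quat(s['tcp_rot']).as_matrix().round(3))
E
```

```text
2.4 [-1.389 -0.409  2.103 -0.012  1.505 -0.255] [ 0.16420131 -0.35160461  0.31474999] [[ 0.906  0.424 -0.022]
 [ 0.424 -0.904  0.055]
 [ 0.003 -0.059 -0.998]]
```

The tilt gained at a reach limit persists in the commanded pose, so limits can be used to tilt the tool. Pushing in tilts it inward, and pushing out should undo that. I check it at the outer limit.

send_rows:
  steps:
    - [0,0.05,-0.03,0,1]
    - [0,0.1,-0.05,0,1]
    - [0,0.15,-0.05,0,1]
    - [0,0.2,-0.05,0,1]
    - [0,0.25,-0.05,0,1]
    - [0,0.3,-0.05,0,1]
    - [0,0.35,-0.05,0,1]
    - [0,0.4,-0.05,0,1]
    - [0,0.45,-0.05,0,1]
    - [0,0.5,-0.05,0,1]
    - [0,0.55,-0.05,0,1]
    - [0,0.58,-0.05,0,1]

```text
time: 3.6
eef_pos: [0.398, -0.8531, 0.3381]
tcp_rot: [0.976, 0.217, -0.004, -0.02]
contact_force: [0.5, -1.8, 0.8]
opening: 0.998
finger_force: 0.0
```

```bash
cat > st.py <<'E'
from h import *
s=ctrl.get_state(); M=R.from_quat(s['tcp_rot']).as_matrix(); print('t',round(s['time'],2),'q',s['qpos'].round(3),'p',s['eef_pos'].round(4),'F',s['contact_force'].round(1),'op',round(s['opening'],3),round(float(s['finger_force']),1)); print(M.round(4))
E
python3 st.py
```

```text
t 3.6 q [-1.241  1.057  0.264 -0.005  1.86  -0.108] p [ 0.398  -0.8531  0.3381] F [ 0.5 -1.8  0.8] op 0.998 0.0
[[ 9.061e-01  4.226e-01 -1.730e-02]
 [ 4.230e-01 -9.054e-01  3.670e-02]
 [-2.000e-04 -4.060e-02 -9.992e-01]]
```

send_rows:
  steps:
    - [0,0.03,0,0,1]
    - [0,0.05,0,0,1]
    - [0,0.05,0,0,1]
    - [0,0.05,0,0,1]

```text
time: 4.0
eef_pos: [0.4038, -0.8652, 0.3286]
tcp_rot: [0.976, 0.217, -0.002, -0.007]
contact_force: [-0.4, -0.3, 1.0]
opening: 0.999
finger_force: 0.0
```

```bash
python3 st.py
```

```text
t 4.0 q [-1.24   1.099  0.21  -0.002  1.847 -0.106] p [ 0.4038 -0.8652  0.3286] F [-0.4 -0.3  1. ] op 0.999 0.0
[[ 9.061e-01  4.230e-01 -6.600e-03]
 [ 4.231e-01 -9.060e-01  1.280e-02]
 [-6.000e-04 -1.440e-02 -9.999e-01]]
```

send_rows:
  steps:
    - [0,0.03,0,0,1]
    - [0,0.05,0,0,1]
    - [0,0.05,0,0,1]
    - [0.03,-0.05,0,0,1]
    - [0.06,-0.09,0,0,1]
    - [0.09,-0.13,0,0,1]
    - [0.12,-0.17,0,0,1]
    - [0.14,-0.21,0,0,1]
    - [0.17,-0.25,0,0,1]
    - [0.2,-0.29,0,0,1]
    - [0.22,-0.33,0,0,1]
    - [0.25,-0.37,0,0,1]

```text
time: 5.2
eef_pos: [0.4689, -0.4537, 0.3326]
tcp_rot: [0.976, 0.216, -0.001, -0.008]
contact_force: [0.6, 0.2, 0.0]
opening: 0.999
finger_force: 0.0
```

```bash
cat >> st.py <<'E'
import sys
if len(sys.argv)>3:
    d=np.array([float(v) for v in sys.argv[1:4]])-s['eef_pos']; print('tool shift to target',(M.T@d).round(4))
E
python3 st.py 0.572 0.192 0.25
```

```text
t 5.2 q [-0.926  0.192  1.521  0.004  1.445  0.208] p [ 0.4689 -0.4537  0.3326] F [0.6 0.2 0. ] op 0.999 0.0
[[ 9.063e-01  4.227e-01 -6.200e-03]
 [ 4.227e-01 -9.061e-01  1.500e-02]
 [ 7.000e-04 -1.620e-02 -9.999e-01]]
tool shift to target [ 0.3663 -0.5401  0.0916]
```

send_rows:
  steps:
    - [0.025,-0.04,0,0,1]
    - [0.05,-0.08,0,0,1]
    - [0.08,-0.12,0,0,1]
    - [0.1,-0.16,0,0,1]
    - [0.13,-0.2,0,0,1]
    - [0.15,-0.22,0,0,1]
    - [0.15,-0.22,0,0,1]

```text
time: 5.9
eef_pos: [0.5127, -0.1896, 0.3371]
tcp_rot: [0.976, 0.219, -0.0, -0.008]
contact_force: [-0.4, 0.3, 1.5]
opening: 1.003
finger_force: 0.0
```

```bash
python3 - <<'E'
from h import *
s,im=snap('wrist','w1'); np.save('pics/w1s.npy',np.r_[s['eef_pos'],s['tcp_rot']])
E
python3 st.py .572 .192 .25
```

```text
t 5.95 q [-0.548 -0.052  1.771  0.01   1.436  0.582] p [ 0.5123 -0.1914  0.3368] F [-0.1 -0.5  0.8] op 0.999 0.0
[[ 0.9047  0.426  -0.0055]
 [ 0.426  -0.9046  0.0154]
 [ 0.0016 -0.0163 -0.9999]]
tool shift to target [ 0.2172 -0.32    0.0924]
```

View pics/w1.png

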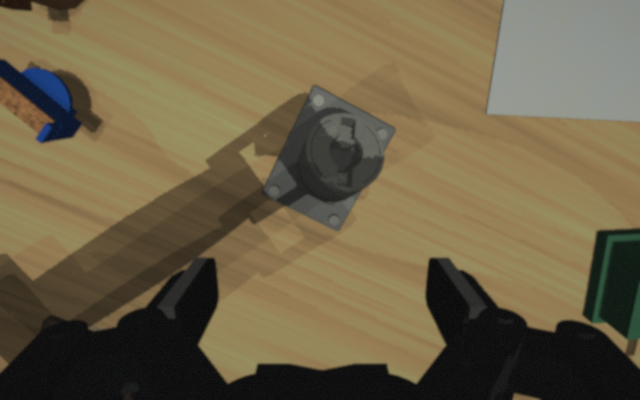

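The wrist view shows the stand with plate corners at about (315,86), (394,130), (338,228) and (265,190). The collar mouth is near (345,152), with its slots running nearly vertically in the picture. I'll enlarge it while moving on to the head.

```bash
python3 - <<'E'
from h import *
a=cv2.imread('pics/w1.png')[80:235,260:400]; a=cv2.convertScaleAbs(a,alpha=1.8)
cv2.imwrite('pics/w1c.png',cv2.resize(a,None,fx=3.8,fy=3.8,interpolation=cv2.INTER_CUBIC))
E
```

```text
(no output)
```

View pics/w1c.png

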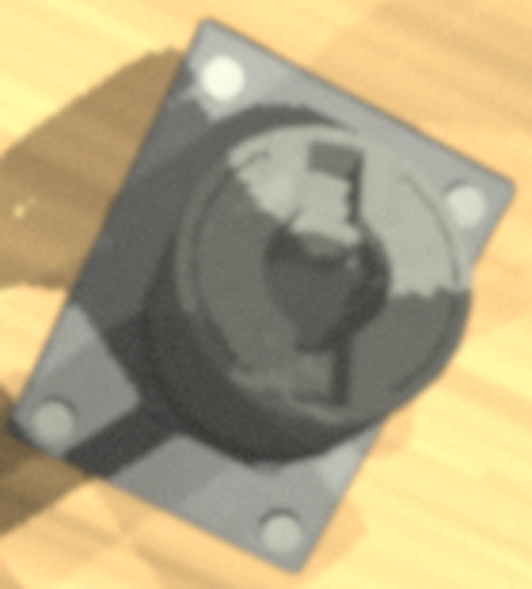

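send_rows:
  steps:
    - [0.03,-0.04,0.01,5,1]
    - [0.055,-0.08,0.02,5,1]
    - [0.08,-0.12,0.03,5,1]
    - [0.11,-0.16,0.04,5,1]
    - [0.135,-0.2,0.05,5,1]
    - [0.16,-0.24,0.06,5,1]
    - [0.19,-0.28,0.08,5,1]
    - [0.217,-0.32,0.092,5,1]
    - [0.217,-0.32,0.092,5,1]

```text
time: 6.85
eef_pos: [0.5721, 0.1938, 0.2471]
tcp_rot: [0.984, 0.176, -0.004, -0.01]
contact_force: [0.2, 0.1, -0.1]
opening: 0.999
finger_force: 0.0
```

```bash
python3 - <<'E'
from h import *
s,im=snap('wrist','w2'); np.save('pics/w2s.npy',np.r_[s['eef_pos'],s['tcp_rot']])
E
python3 st.py .572 .192 .25
```

```text
t 6.9 q [0.148 0.127 1.747 0.019 1.275 1.361] p [0.5724 0.1921 0.248 ] F [0.1 0.1 0.1] op 0.999 0.0
[[ 0.9386  0.3449 -0.0098]
 [ 0.345  -0.9385  0.0171]
 [-0.0033 -0.0195 -0.9998]]
tool shift to target [-0.0004 -0.0001 -0.002 ]
```

View pics/w2.png

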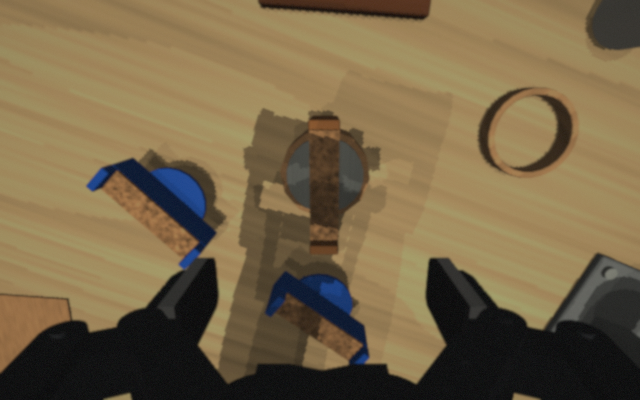

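The head's bar runs from about (323,116) to (323,253), nearly in line with the tool x axis. The blue look-alike at (320,310) is clear of the finger path. In the collar crop, the slots' outer ends are at full-frame (348,119) and (345,185).

```bash
python3 - <<'E'
from h import *
def C(f):
    v=np.load(f); return cam('wrist',dict(eef_pos=v[:3],tcp_rot=v[3:]))
c2=C('pics/w2s.npy')
a,b=atz((323.5,116),.113,c2),atz((323.5,253),.113,c2); print('bar',a.round(4),b.round(4),(a+b)/2,np.linalg.norm(a-b),np.degrees(np.arctan2(*(a-b)[1::-1])))
# top view check of bar
T=cam('top');a,b=atz((252.5,202.5),.113,T),atz((265.5,245),.113,T); print('top',(a+b)/2,np.linalg.norm(a-b))
c1=C('pics/w1s.npy'); f=lambda u,v:(260+u/3.8,80+v/3.8)
P=[atz(f(*p),.012,c1)[:2] for p in((205,20),(515,185),(298,574),(10,422))]
P=np.array(P); print(P.round(4).tolist(),P.mean(0)); e=[P[0]-P[3],P[1]-P[2]]; yaw=np.mean([np.arctan2(v[1],v[0]) for v in e]); w=P[0]-P[1]
print('yaw',np.degrees(yaw),np.degrees(np.arctan2(w[1],w[0]))-90,[np.linalg.norm(v) for v in e],np.linalg.norm(w))
O=P.mean(0)+.03*np.array([np.cos(yaw),np.sin(yaw)]);print('mouth via plate',O)
o=atz(f(329,274),.15,c1); print('mouth',o)
Rs=(R.from_euler('z',yaw)*R.from_euler('y',30,degrees=True)).as_matrix()
for p in((335,148),(323,400)):
    q,v=ray(f(*p),c1); X=q+v*((o-q)@Rs[:,2])/(v@Rs[:,2]); l=Rs.T@(X-o); print('slot',l.round(4),np.degrees(np.arctan2(l[1],l[0])))
E
```

```text
bar [0.624  0.2146 0.113 ] [0.5198 0.1758 0.113 ] [0.57192336 0.19519386 0.113     ] 0.1111374431065346 20.403658375291368
top [0.57061879 0.19063082 0.113     ] 0.10684961743271856
[[0.5818, -0.1403], [0.5785, -0.2569], [0.4212, -0.2529], [0.4286, -0.1353]] [ 0.5025049  -0.19635644]
yaw -1.6527464666875342 -1.6002251066400959 [np.float64(0.15325744721667808), np.float64(0.15740482520999874)] 0.11667917602456251
mouth via plate [ 0.53249242 -0.19722169]
mouth [ 0.54076622 -0.19804864  0.15      ]
slot [0.0304 0.0115 0.    ] 20.78643861206105
slot [-0.0292 -0.0111  0.    ] -159.20165527647876
```

Estimates agree with the known sizes: bar 111 mm long, centre (0.572, 0.194). Mouth is at about (0.535, -0.197), stand yaw -1.6°, slots about +20° at 32 mm radius. Next I grasp.

send_rows:
  steps:
    - [0,0.002,0.04,0,1]
    - [0,0.002,0.08,0,1]
    - [0,0.002,0.12,0,1]
    - [0,0.002,0.15,0,1]
    - [0,0.002,0.168,0,1]
    - [0,0.002,0.168,0,1]
    - [0,0.002,0.168,0,-1]
    - [0,0.002,0.168,0,-1]
    - [0,0.002,0.168,0,-1]
    - [0,0.002,0.168,0,-1]
    - [0,0.002,0.168,0,-1]
    - [0,0.002,0.168,0,-1]
  squeeze: 80

```text
time: 8.1
eef_pos: [0.5725, 0.1925, 0.0832]
tcp_rot: [0.985, 0.174, -0.001, -0.01]
contact_force: [-1.7, 1.7, 4.8]
opening: 0.265
finger_force: 79.4
```

```bash
python3 st.py .572 .192 .25
```

```text
t 8.1 q [0.149 0.305 1.862 0.023 0.977 1.357] p [0.5725 0.1925 0.0832] F [-1.7  1.7  4.8] op 0.265 79.4
[[ 0.9394  0.3428 -0.0053]
 [ 0.3428 -0.9392  0.0185]
 [ 0.0014 -0.0192 -0.9998]]
tool shift to target [-0.0004 -0.0029 -0.1668]
```

send_rows:
  steps:
    - [0,0,-0.03,0,-1]
    - [0,0,-0.07,0,-1]
    - [0,0,-0.12,0,-1]
    - [0,0,-0.17,0,-1]
    - [-0.04,-0.003,-0.2,0,-1]
    - [-0.08,-0.006,-0.23,0,-1]
    - [-0.12,-0.009,-0.25,0,-1]
    - [-0.17,-0.012,-0.25,0,-1]
    - [-0.22,-0.015,-0.25,0,-1]
    - [-0.26,-0.018,-0.25,0,-1]
    - [-0.3,-0.02,-0.25,0,-1]
    - [-0.32,-0.022,-0.25,0,-1]

```text
time: 9.3
eef_pos: [0.2626, 0.098, 0.3305]
tcp_rot: [0.985, 0.174, -0.003, -0.009]
contact_force: [0.5, 1.4, -4.3]
opening: 0.263
finger_force: 79.3
```

send_rows:
  steps:
    - [-0.047,-0.017,0,0,-1]
    - [-0.094,-0.034,0,0,-1]
    - [-0.14,-0.051,0,0,-1]
    - [-0.19,-0.068,0,0,-1]
    - [-0.24,-0.085,0,0,-1]
    - [-0.28,-0.1,0,0,-1]

```text
time: 9.9
eef_pos: [0.1543, 0.1827, 0.3467]
tcp_rot: [0.985, 0.173, -0.014, 0.0]
contact_force: [-0.1, 0.2, -3.2]
opening: 0.264
finger_force: 80.0
```

```bash
python3 st.py
```

```text
t 9.9 q [ 0.426 -0.896  2.307  0.007  1.758  1.649] p [0.1543 0.1827 0.3467] F [-0.1  0.2 -3.2] op 0.264 80.0
[[ 0.9395  0.3415 -0.0281]
 [ 0.3415 -0.9399 -0.0051]
 [-0.0282 -0.0048 -0.9996]]
```

send_rows:
  steps:
    - [0.03,0.04,0,0,-1]
    - [0.06,0.08,0,0,-1]
    - [0.09,0.12,0,0,-1]
    - [0.07,0.16,0,0,-1]
    - [0.047,0.21,0,0,-1]
    - [0.047,0.21,0,0,-1]
    - [0,0.195,0,0,-1]
    - [-0.047,0.178,0,0,-1]
    - [-0.094,0.161,0,0,-1]
    - [-0.14,0.144,0,0,-1]
    - [-0.19,0.127,0,0,-1]
    - [-0.24,0.11,0,0,-1]

```text
time: 11.1
eef_pos: [0.2272, -0.0012, 0.3733]
tcp_rot: [0.984, 0.175, -0.029, -0.003]
contact_force: [-0.0, 0.1, -3.8]
opening: 0.271
finger_force: 81.0
```

```bash
python3 st.py
```

```text
t 11.1 q [-0.433 -0.895  2.26  -0.029  1.827  0.78 ] p [ 0.2272 -0.0012  0.3733] F [-0.   0.1 -3.8] op 0.271 81.0
[[ 0.9372  0.3441 -0.0574]
 [ 0.3444 -0.9388 -0.0042]
 [-0.0554 -0.0158 -0.9983]]
```

send_rows:
  steps:
    - [-0.28,-0.1,0.08,0,-1]

```text
time: 11.2
eef_pos: [0.2212, -0.0022, 0.3705]
tcp_rot: [0.984, 0.174, -0.042, -0.005]
contact_force: [0.0, -0.2, -3.6]
opening: 0.265
finger_force: 81.0
```

send_rows:
  steps:
    - [-0.28,-0.1,0.08,0,-1]

```text
time: 11.3
eef_pos: [0.2147, -0.003, 0.3662]
tcp_rot: [0.983, 0.174, -0.057, -0.008]
contact_force: [0.5, -0.3, -3.9]
opening: 0.261
finger_force: 81.0
```

send_rows:
  steps:
    - [-0.28,-0.1,0.08,0,-1]
    - [-0.28,-0.1,0.08,0,-1]
    - [-0.28,-0.1,0.08,0,-1]

```text
time: 11.6
eef_pos: [0.2081, -0.0063, 0.3636]
tcp_rot: [0.982, 0.173, -0.071, -0.011]
contact_force: [-0.4, 0.1, -3.4]
opening: 0.264
finger_force: 81.0
```

```bash
python3 st.py
```

```text
t 11.6 q [-0.452 -0.895  2.281 -0.068  1.884  0.752] p [ 0.2081 -0.0063  0.3636] F [-0.4  0.1 -3.4] op 0.264 81.0
[[ 0.9297  0.339  -0.1438]
 [ 0.3423 -0.9396 -0.0023]
 [-0.1359 -0.0471 -0.9896]]
```

send_rows:
  steps:
    - [0.02,0.002,-0.03,0,-1]
    - [0.023,0.003,-0.08,0,-1]
    - [0.023,0.003,-0.13,0,-1]
    - [0.023,0.003,-0.17,0,-1]
    - [0.023,0.003,-0.19,0,-1]

```text
time: 12.1
eef_pos: [0.2583, -0.0009, 0.5527]
tcp_rot: [0.982, 0.173, -0.069, -0.01]
contact_force: [0.3, 0.3, -3.7]
opening: 0.262
finger_force: 81.3
```

send_rows:
  steps:
    - [-0.28,-0.1,0.08,0,-1]

```text
time: 12.2
eef_pos: [0.2126, -0.0029, 0.5432]
tcp_rot: [0.982, 0.175, -0.073, -0.013]
contact_force: [-1.2, -0.9, -4.3]
opening: 0.266
finger_force: 81.0
```

send_rows:
  steps:
    - [-0.28,-0.1,0.08,0,-1]

```text
time: 12.3
eef_pos: [0.1592, -0.0018, 0.5374]
tcp_rot: [0.982, 0.175, -0.073, -0.012]
contact_force: [-1.4, -1.6, -2.7]
opening: 0.263
finger_force: 81.0
```

```bash
python3 st.py
```

```text
t 12.3 q [-0.552 -0.892  1.961 -0.097  2.197  0.614] p [ 0.1592 -0.0018  0.5374] F [-1.4 -1.6 -2.7] op 0.263 81.0
[[ 0.928   0.3422 -0.1477]
 [ 0.3457 -0.9383 -0.0015]
 [-0.1391 -0.0497 -0.989 ]]
```

send_rows:
  steps:
    - [-0.28,-0.1,0.05,0,-1]

```text
time: 12.4
eef_pos: [0.1468, -0.003, 0.551]
tcp_rot: [0.981, 0.172, -0.086, -0.016]
contact_force: [0.4, -0.7, -4.7]
opening: 0.263
finger_force: 86.3
```

send_rows:
  steps:
    - [-0.28,-0.1,0.06,0,-1]

```text
time: 12.5
eef_pos: [0.1341, -0.0032, 0.5701]
tcp_rot: [0.98, 0.172, -0.094, -0.016]
contact_force: [0.1, -0.2, -3.7]
opening: 0.264
finger_force: 86.4
```

send_rows:
  steps:
    - [-0.28,-0.1,0.07,0,-1]

```text
time: 12.6
eef_pos: [0.121, -0.004, 0.5878]
tcp_rot: [0.979, 0.173, -0.103, -0.017]
contact_force: [-0.0, 0.1, -4.2]
opening: 0.266
finger_force: 86.4
```

```bash
python3 st.py
```

```text
t 12.6 q [-0.652 -0.895  1.865 -0.176  2.33   0.459] p [ 0.121  -0.004   0.5878] F [-0.   0.1 -4.2] op 0.266 86.4
[[ 0.9192  0.3345 -0.2076]
 [ 0.3417 -0.9398 -0.0014]
 [-0.1956 -0.0697 -0.9782]]
```

send_rows:
  steps:
    - [0.04,0.01,0.025,0,-1]
    - [0.07,0.02,0.065,0,-1]
    - [0.088,0.027,0.1,0,-1]
    - [0.088,0.027,0.1,0,-1]

```text
time: 13.0
eef_pos: [0.1908, 0.0009, 0.4629]
tcp_rot: [0.979, 0.174, -0.108, -0.022]
contact_force: [-0.2, -0.4, -4.2]
opening: 0.265
finger_force: 86.1
```

send_rows:
  steps:
    - [-0.23,-0.084,0.17,0,-1]

```text
time: 13.1
eef_pos: [0.1701, 0.0007, 0.4594]
tcp_rot: [0.978, 0.174, -0.111, -0.019]
contact_force: [-1.3, 0.2, -2.7]
opening: 0.264
finger_force: 86.6
```

send_rows:
  steps:
    - [-0.23,-0.084,0.17,0,-1]

```text
time: 13.2
eef_pos: [0.1658, 0.0009, 0.4535]
tcp_rot: [0.977, 0.172, -0.122, -0.02]
contact_force: [0.9, -0.0, -3.1]
opening: 0.26
finger_force: 86.5
```

send_rows:
  steps:
    - [-0.23,-0.084,0.18,0,-1]

```text
time: 13.3
eef_pos: [0.163, 0.0013, 0.4461]
tcp_rot: [0.976, 0.171, -0.133, -0.021]
contact_force: [0.3, -0.5, -3.5]
opening: 0.267
finger_force: 86.5
```

```bash
python3 st.py
```

```text
t 13.3 q [-0.45  -0.896  2.145 -0.141  2.131  0.712] p [0.163  0.0013 0.4461] F [ 0.3 -0.5 -3.5] op 0.267 86.5
[[ 0.9059  0.329  -0.2667]
 [ 0.3404 -0.9403 -0.0038]
 [-0.252  -0.0873 -0.9638]]
```

send_rows:
  steps:
    - [-0.24,-0.088,0.145,0,-1]

```text
time: 13.4
eef_pos: [0.1578, 0.002, 0.4439]
tcp_rot: [0.974, 0.172, -0.146, -0.024]
contact_force: [0.3, -0.6, -3.2]
opening: 0.264
finger_force: 86.4
```

send_rows:
  steps:
    - [-0.24,-0.088,0.15,0,-1]

```text
time: 13.5
eef_pos: [0.1526, 0.0027, 0.4436]
tcp_rot: [0.972, 0.172, -0.158, -0.026]
contact_force: [-0.3, -0.2, -3.9]
opening: 0.265
finger_force: 86.4
```

send_rows:
  steps:
    - [-0.24,-0.088,0.16,0,-1]

```text
time: 13.6
eef_pos: [0.1478, 0.0036, 0.4427]
tcp_rot: [0.97, 0.171, -0.17, -0.028]
contact_force: [-0.0, 0.8, -3.8]
opening: 0.268
finger_force: 86.5
```

send_rows:
  steps:
    - [-0.24,-0.088,0.17,0,-1]

```text
time: 13.7
eef_pos: [0.1432, 0.0046, 0.4412]
tcp_rot: [0.968, 0.171, -0.182, -0.03]
contact_force: [0.3, 0.4, -3.4]
opening: 0.261
finger_force: 86.5
```

```bash
python3 st.py
```

```text
t 13.7 q [-0.428 -0.895  2.167 -0.192  2.199  0.706] p [0.1432 0.0046 0.4412] F [ 0.3  0.4 -3.4] op 0.261 86.5
[[ 0.8753  0.3199 -0.3626]
 [ 0.3417 -0.9398 -0.0042]
 [-0.3421 -0.1202 -0.9319]]
```

send_rows:
  steps:
    - [-0.23,-0.082,0.165,0,-1]

```text
time: 13.8
eef_pos: [0.1385, 0.0055, 0.4403]
tcp_rot: [0.966, 0.171, -0.194, -0.032]
contact_force: [-0.7, 0.3, -3.9]
opening: 0.262
finger_force: 86.5
```

send_rows:
  steps:
    - [-0.23,-0.082,0.17,0,-1]

```text
time: 13.9
eef_pos: [0.1338, 0.0066, 0.44]
tcp_rot: [0.963, 0.17, -0.205, -0.033]
contact_force: [-0.9, 0.2, -3.5]
opening: 0.261
finger_force: 86.5
```

send_rows:
  steps:
    - [-0.22,-0.08,0.175,0,-1]

```text
time: 14.0
eef_pos: [0.1294, 0.0083, 0.4391]
tcp_rot: [0.961, 0.17, -0.216, -0.035]
contact_force: [-0.6, -0.2, -3.5]
opening: 0.265
finger_force: 86.5
```

send_rows:
  steps:
    - [-0.22,-0.08,0.18,0,-1]

```text
time: 14.1
eef_pos: [0.1251, 0.0105, 0.4384]
tcp_rot: [0.958, 0.169, -0.228, -0.036]
contact_force: [-0.7, 0.4, -3.8]
opening: 0.266
finger_force: 86.5
```

send_rows:
  steps:
    - [-0.22,-0.08,0.185,0,-1]

```text
time: 14.2
eef_pos: [0.1207, 0.0133, 0.438]
tcp_rot: [0.956, 0.169, -0.238, -0.037]
contact_force: [-0.2, 0.8, -2.8]
opening: 0.266
finger_force: 86.5
```

```bash
python3 st.py
```

```text
t 14.2 q [-0.379 -0.895  2.194 -0.243  2.282  0.724] p [0.1207 0.0133 0.438 ] F [-0.2  0.8 -2.8] op 0.266 86.5
[[ 0.8291  0.3055 -0.4683]
 [ 0.341  -0.94   -0.0095]
 [-0.4431 -0.1518 -0.8835]]
```

send_rows:
  steps:
    - [-0.22,-0.06,0.19,0,-1]

```text
time: 14.3
eef_pos: [0.1167, 0.0128, 0.4374]
tcp_rot: [0.953, 0.169, -0.249, -0.038]
contact_force: [0.3, -0.3, -4.4]
opening: 0.265
finger_force: 86.5
```

send_rows:
  steps:
    - [0.03,0.01,-0.02,0,-1]
    - [0.05,0.02,-0.04,0,-1]
    - [0.05,0.02,-0.04,0,-1]

```text
time: 14.6
eef_pos: [0.1854, 0.0109, 0.4458]
tcp_rot: [0.953, 0.17, -0.25, -0.038]
contact_force: [0.4, -1.2, -5.2]
opening: 0.265
finger_force: 86.6
```

```bash
cat > so.py <<'E'
from h import *
import sys
O=np.array([.535,-.1975,.15]); Rs=(R.from_euler('z',-1.6,degrees=True)*R.from_euler('y',30,degrees=True)).as_matrix()
def rep(s,h,slot=20.5):
    M=R.from_quat(s['tcp_rot']).as_matrix(); H=M@np.diag([1,-1,-1]); 
    e=Rs.T@H; print('tilt err deg',np.degrees([e[0,2],e[1,2]]).round(2),'head yaw in socket',np.degrees(np.arctan2(e[1,0],e[0,0])).round(2))
    ho=s['eef_pos']-H[:,2]*.0282; print('head origin in socket mm',(Rs.T@(ho-O)*1e3).round(1))
    tgt=O+Rs[:,2]*h+H[:,2]*.0282; print('to',tgt.round(3),'tool shift',(M.T@(tgt-s['eef_pos'])).round(4))
if __name__=='__main__': rep(ctrl.get_state(),float(sys.argv[1]))
E
python3 st.py; python3 so.py 0.13
```

```text
t 14.6 q [-0.294 -0.689  2.094 -0.192  2.217  0.846] p [0.1854 0.0109 0.4458] F [ 0.4 -1.2 -5.2] op 0.265 86.6
[[ 0.8179  0.304  -0.4886]
 [ 0.3424 -0.9395 -0.0114]
 [-0.4625 -0.1579 -0.8725]]
tilt err deg [-0.78  1.44] head yaw in socket 21.41
head origin in socket mm [-455.2  197.8   50.4]
to [ 0.614 -0.199  0.287] tool shift [ 0.3518  0.3525 -0.0685]
```

send_rows:
  steps:
    - [0.032,0.032,-0.006,0,-1]
    - [0.064,0.064,-0.012,0,-1]
    - [0.096,0.096,-0.018,0,-1]
    - [0.128,0.128,-0.025,0,-1]
    - [0.16,0.16,-0.031,0,-1]
    - [0.192,0.192,-0.037,0,-1]
    - [0.224,0.224,-0.044,0,-1]
    - [0.256,0.256,-0.05,0,-1]
    - [0.288,0.288,-0.056,0,-1]
    - [0.32,0.32,-0.062,0,-1]
    - [0.352,0.352,-0.068,0,-1]
    - [0.352,0.352,-0.068,0,-1]

```text
time: 15.8
eef_pos: [0.6133, -0.201, 0.2787]
tcp_rot: [0.952, 0.169, -0.253, -0.041]
contact_force: [-0.9, -0.2, -5.7]
opening: 0.262
finger_force: 86.4
```

```bash
python3 st.py; python3 so.py 0.055; python3 - <<'E'
from h import *
s,a=snap('wrist','w3'); np.save('pics/w3s.npy',np.r_[s['eef_pos'],s['tcp_rot']])
_,b=snap('scene','s3')
b=cv2.resize(b[80:200,220:400],(600,400),interpolation=3); cv2.imwrite('pics/m3.png',np.vstack([cv2.resize(a[:200,200:440],(600,200*600//240))[:,:,::-1][:200*600//240], ])[:500]); cv2.imwrite('pics/s3c.png',b[:,:,::-1])
E
```

```text
t 15.8 q [-0.399  0.466  1.329 -0.207  1.822  0.818] p [ 0.6133 -0.201   0.2787] F [-0.9 -0.2 -5.7] op 0.262 86.4
[[ 0.8151  0.3007 -0.4952]
 [ 0.3422 -0.9396 -0.0073]
 [-0.4674 -0.1635 -0.8688]]
tilt err deg [-0.34  1.21] head yaw in socket 21.4
head origin in socket mm [  3.7  -1.9 122.5]
to [ 0.576 -0.198  0.222] tool shift [-0.0026 -0.0046  0.0674]
```

View pics/w3.png

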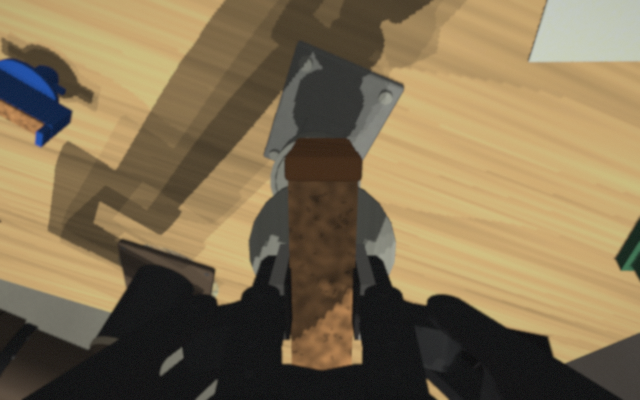

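The wrist view shows the head held squarely, with its bar centred near column 322 and the flange at about (321,245). The socket is just behind it at about (280,180). Plate corners (297,42) and (403,85) serve to refine the stand position.

```bash
python3 - <<'E'
from h import *; from so import O,Rs
v=np.load('pics/w3s.npy'); s=dict(eef_pos=v[:3],tcp_rot=v[3:]); C=cam('wrist',s)
y=np.radians(-1.6); A=np.array([[np.cos(y),-np.sin(y)],[np.sin(y),np.cos(y)]])
for p,l in(((297,42),(.08,.06)),((403,85),(.08,-.06)),((265,157),(-.08,.06))):
    X=atz(p,.012,C)[:2]; print('mouth est',(X-A@np.array(l)+A@[.03,0]).round(4))
M=R.from_quat(s['tcp_rot']).as_matrix()
print('lip top proj',proj(v[:3]+(M@np.array([[.055,.012,-.0298],[.055,-.012,-.0298],[.047,.012,-.0298],[0,.036,.0222],[0,-.036,.0222]]).T).T,C).round(1).tolist())
# refit mouth from top view: rim ellipse
T=cam('top'); print('top rim proj',proj([O+Rs@np.array([.037*np.cos(a),.037*np.sin(a),0]) for a in np.radians([0,90,180,270])],T).round(1).tolist())
E
```

```text
mouth est [ 0.5315 -0.1967]
mouth est [ 0.5336 -0.1927]
mouth est [ 0.5322 -0.1995]
lip top proj [[362.2, 152.5], [281.9, 152.4], [361.3, 178.6], [396.0, 248.6], [247.3, 248.5]]
top rim proj [[422.2, 225.8], [408.0, 238.9], [425.2, 253.5], [439.3, 239.9]]
```

```bash
sed -i 's/\[.535,-.1975,.15\]/[.539,-.198,.15]/' so.py; python3 so.py 0.03
```

```text
tilt err deg [-0.54  1.28] head yaw in socket 21.37
head origin in socket mm [ -4.5   0.2 124.9]
to [ 0.568 -0.198  0.201] tool shift [ 0.0041 -0.0005  0.0949]
```

send_rows:
  steps:
    - [0.002,0,0.03,0,-1]
    - [0.004,0,0.06,0,-1]
    - [0.004,0,0.08,0,-1]
    - [0.004,0,0.08,0,-1]
    - [0.004,0,0.08,0,-1]

```text
time: 16.4
eef_pos: [0.576, -0.1982, 0.2189]
tcp_rot: [0.953, 0.169, -0.248, -0.037]
contact_force: [1.3, 0.4, -3.1]
opening: 0.268
finger_force: 86.4
```

```bash
python3 so.py 0.03; python3 - <<'E'
from h import *
_,b=snap('scene','s4'); _,t=snap('top','t4')
b=cv2.resize(b[90:200,230:350],(480,440),interpolation=3);t=cv2.resize(t[200:290,375:465],(300,300),interpolation=3)
t=np.vstack([t,np.zeros((140,300,3),np.uint8)]);cv2.imwrite('pics/m4.png',cv2.convertScaleAbs(np.hstack([b,t])[:,:,::-1],alpha=1.3))
E
python3 so.py 0.03
```

```text
tilt err deg [-1.04  1.47] head yaw in socket 21.31
head origin in socket mm [-1.9  0.1 50. ]
to [ 0.568 -0.198  0.201] tool shift [0.0016 0.0002 0.02  ]
tilt err deg [-1.18  1.52] head yaw in socket 21.29
head origin in socket mm [-1.2 -0.3 51.2]
to [ 0.568 -0.198  0.201] tool shift [ 0.0011 -0.0006  0.0212]
```

View pics/m4.png

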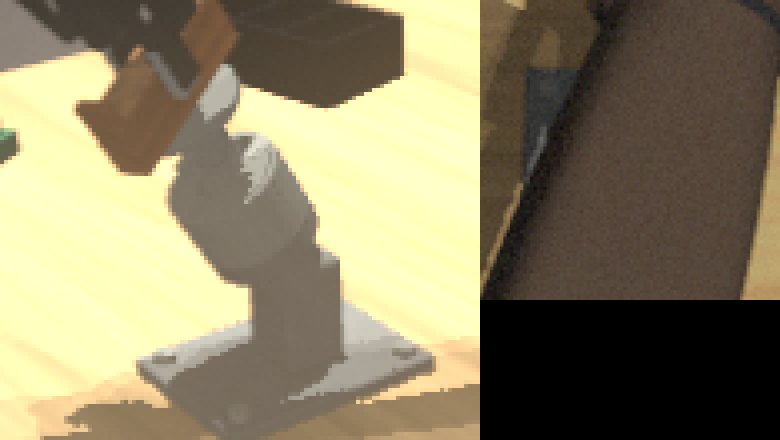

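The crop shows the stem pointing down the axis into the collar mouth from just above, and it looks aligned. Next I insert gently.

send_rows:
  steps:
    - [0.001,0,0.006,0,-1]
    - [0.001,0,0.012,0,-1]
    - [0.001,0,0.018,0,-1]
    - [0.001,0,0.022,0,-1]
    - [0.001,0,0.024,0,-1]
    - [0.001,0,0.024,0,-1]

```text
time: 17.1
eef_pos: [0.5654, -0.1971, 0.1943]
tcp_rot: [0.953, 0.169, -0.248, -0.04]
contact_force: [3.2, 4.2, -3.5]
opening: 0.262
finger_force: 86.7
```

```bash
python3 so.py 0.02;python3 st.py
```

```text
tilt err deg [-0.96  1.25] head yaw in socket 21.39
head origin in socket mm [ 1.1  1.1 23.4]
to [ 0.563 -0.198  0.192] tool shift [-0.0015  0.0005  0.0034]
t 17.1 q [-0.421  0.424  1.542 -0.208  1.641  0.833] p [ 0.5654 -0.1971  0.1943] F [ 3.2  4.2 -3.5] op 0.262 86.7
[[ 0.82    0.3027 -0.4858]
 [ 0.342  -0.9397 -0.0082]
 [-0.4589 -0.1594 -0.8741]]
```

send_rows:
  steps:
    - [0.001,-0.002,0.002,0,-1]
    - [0.001,-0.002,0.004,0,-1]
    - [0.001,-0.002,0.006,0,-1]
    - [0.001,-0.002,0.008,0,-1]
    - [0.001,-0.002,0.008,0,-1]

```text
time: 17.6
eef_pos: [0.5612, -0.1963, 0.1875]
tcp_rot: [0.953, 0.169, -0.249, -0.038]
contact_force: [0.7, 1.1, -3.9]
opening: 0.264
finger_force: 86.4
```

```bash
python3 so.py 0.01;python3 st.py
```

```text
tilt err deg [-0.89  1.4 ] head yaw in socket 21.32
head origin in socket mm [ 0.9  1.6 15.4]
to [ 0.558 -0.198  0.183] tool shift [-0.0015  0.0011  0.0054]
t 17.6 q [-0.421  0.422  1.558 -0.211  1.628  0.837] p [ 0.5612 -0.1963  0.1875] F [ 0.7  1.1 -3.9] op 0.264 86.4
[[ 0.8194  0.3026 -0.4868]
 [ 0.3408 -0.9401 -0.0108]
 [-0.4609 -0.157  -0.8734]]
```

send_rows:
  steps:
    - [0,0,0.002,0,-1]
    - [0,0,0.004,0,-1]
    - [0,0,0.006,0,-1]
    - [0,0,0.007,0,-1]
    - [0,0,0.007,0,-1]

```text
time: 18.1
eef_pos: [0.5582, -0.1962, 0.1816]
tcp_rot: [0.953, 0.169, -0.248, -0.038]
contact_force: [2.3, 1.4, -4.9]
opening: 0.262
finger_force: 86.6
```

```bash
python3 so.py 0.01;python3 st.py
```

```text
tilt err deg [-0.95  1.41] head yaw in socket 21.33
head origin in socket mm [1.2 1.6 8.8]
to [ 0.558 -0.198  0.183] tool shift [-0.0017  0.0011 -0.0012]
t 18.1 q [-0.423  0.421  1.57  -0.211  1.615  0.837] p [ 0.5582 -0.1962  0.1816] F [ 2.3  1.4 -4.9] op 0.262 86.6
[[ 0.8198  0.303  -0.4859]
 [ 0.341  -0.94   -0.011 ]
 [-0.4601 -0.1567 -0.874 ]]
```

send_rows:
  steps:
    - [0,0,0.001,0,-1]
    - [0,0,0.002,0,-1]
    - [0,0,0.003,0,-1]
    - [0,0,0.003,0,-1]

```text
time: 18.5
eef_pos: [0.558, -0.1962, 0.1814]
tcp_rot: [0.954, 0.169, -0.247, -0.038]
contact_force: [5.5, 3.2, 2.1]
opening: 0.263
finger_force: 87.4
```

```bash
python3 so.py 0.01;python3 st.py
```

```text
tilt err deg [-1.13  1.44] head yaw in socket 21.31
head origin in socket mm [1.3 1.6 8.5]
to [ 0.558 -0.198  0.183] tool shift [-0.0018  0.0011 -0.0015]
t 18.5 q [-0.424  0.419  1.572 -0.211  1.611  0.838] p [ 0.558  -0.1962  0.1814] F [5.5 3.2 2.1] op 0.263 87.4
[[ 0.8213  0.3034 -0.4831]
 [ 0.3405 -0.9402 -0.0116]
 [-0.4577 -0.155  -0.8755]]
```

Contact with the floor is light. I ease off 2 mm and twist clockwise.

send_rows:
  steps:
    - [0,0,0.001,0,-1]
    - [0,0,0.001,6,-1]
    - [0,0,0.001,12,-1]
    - [0,0,0.001,18,-1]
    - [0,0,0.001,24,-1]
    - [0,0,0.001,24,-1]

```text
time: 19.1
eef_pos: [0.5593, -0.1974, 0.1813]
tcp_rot: [0.969, -0.034, -0.246, 0.016]
contact_force: [10.2, 0.3, 1.2]
opening: 0.266
finger_force: 87.8
```

```bash
python3 so.py 0.01;python3 st.py; python3 -c "
from h import *;print(ctrl.get_state()['wrist_torque'])"
```

```text
tilt err deg [-1.49  1.62] head yaw in socket -2.81
head origin in socket mm [2.7 0.3 9.1]
to [ 0.557 -0.198  0.183] tool shift [-0.0026  0.0005 -0.001 ]
t 19.1 q [-0.424  0.419  1.571 -0.212  1.605  1.258] p [ 0.5593 -0.1974  0.1813] F [10.2  0.3  1.2] op 0.266 87.8
[[ 0.8766 -0.0575 -0.4778]
 [-0.0736 -0.9972 -0.0149]
 [-0.4756  0.0483 -0.8784]]
[ 0.17776411 -1.45898834 -0.15906096]
```

send_rows:
  steps:
    - [0.001,0,-0.003,0,-1]
    - [0.001,0,-0.003,6,-1]
    - [0.001,0,-0.003,12,-1]
    - [0.001,0,-0.003,18,-1]
    - [0.001,0,-0.003,24,-1]
    - [0.001,0,-0.003,28,-1]
    - [0.001,0,-0.003,28,-1]

```text
time: 19.8
eef_pos: [0.5588, -0.1975, 0.1814]
tcp_rot: [0.931, -0.266, -0.239, 0.076]
contact_force: [4.2, -1.3, -1.4]
opening: 0.259
finger_force: 87.2
```

```bash
python3 so.py 0.01;python3 st.py; python3 -c "
from h import *;print(ctrl.get_state()['wrist_torque'])"
```

```text
tilt err deg [-0.96  1.56] head yaw in socket -30.71
head origin in socket mm [1.8 0.3 8.9]
to [ 0.558 -0.198  0.183] tool shift [-0.0014  0.0012 -0.0011]
t 19.8 q [-0.424  0.422  1.568 -0.214  1.614  1.745] p [ 0.5588 -0.1975  0.1814] F [ 4.2 -1.3 -1.4] op 0.259 87.2
[[ 0.7439 -0.459  -0.4858]
 [-0.5315 -0.847  -0.0137]
 [-0.4052  0.2684 -0.8739]]
[-0.24022719 -0.74637204  0.15352362]
```

send_rows:
  steps:
    - [0,0,0.002,1,-1]
    - [0,0,0.003,2,-1]
    - [0,0,0.003,3,-1]
    - [0,0,0.004,4,-1]
    - [0,0,0.004,4,-1]

```text
time: 20.3
eef_pos: [0.5553, -0.196, 0.1757]
tcp_rot: [0.92, -0.298, -0.239, 0.083]
contact_force: [1.0, -1.4, -0.9]
opening: 0.263
finger_force: 87.0
```

```bash
python3 so.py 0.01;python3 st.py; python3 -c "
from h import *;print(ctrl.get_state()['wrist_torque'])"
```

```text
tilt err deg [-0.71  1.34] head yaw in socket -34.63
head origin in socket mm [1.6 1.8 2.1]
to [ 0.558 -0.198  0.183] tool shift [-0.0001  0.0024 -0.0079]
t 20.3 q [-0.425  0.423  1.579 -0.212  1.608  1.815] p [ 0.5553 -0.196   0.1757] F [ 1.  -1.4 -0.9] op 0.263 87.0
[[ 0.708  -0.5089 -0.4896]
 [-0.5881 -0.8088 -0.0097]
 [-0.391   0.2948 -0.8719]]
[-0.13018497 -0.58401706  0.10543163]
```

It dropped about 7 mm into the notches. I press lightly to confirm the seating.

send_rows:
  steps:
    - [0,0,0.002,0,-1]
    - [0,0,0.003,0,-1]
    - [0,0,0.003,0,-1]

```text
time: 20.6
eef_pos: [0.5552, -0.1962, 0.1755]
tcp_rot: [0.921, -0.298, -0.237, 0.083]
contact_force: [2.0, 1.6, 4.9]
opening: 0.266
finger_force: 87.6
```

```bash
python3 so.py 0.01;python3 st.py
```

```text
tilt err deg [-0.91  1.38] head yaw in socket -34.66
head origin in socket mm [1.7 1.6 2. ]
to [ 0.558 -0.198  0.183] tool shift [-0.0002  0.0024 -0.008 ]
t 20.6 q [-0.425  0.421  1.581 -0.212  1.604  1.816] p [ 0.5552 -0.1962  0.1755] F [2.  1.6 4.9] op 0.266 87.6
[[ 0.7093 -0.5101 -0.4865]
 [-0.5885 -0.8084 -0.0105]
 [-0.388   0.2938 -0.8736]]
```

send_rows:
  steps:
    - [0,0,-0.003,0,-1]
    - [0,0,-0.003,0,0.4]
    - [0,0,-0.003,0,0.4]
    - [0,0,-0.003,0,0.4]
    - [0,0,-0.003,0,0.4]
    - [0,0,-0.01,0,0.4]
    - [0,0,-0.03,0,0.4]
    - [0,0,-0.06,0,0.4]
    - [0,0,-0.09,0,0.4]
    - [0,0,-0.12,0,0.4]
    - [0,0,-0.14,0,0.4]
    - [0,0,-0.14,0,0.4]

```text
time: 21.8
eef_pos: [0.6252, -0.1952, 0.3008]
tcp_rot: [0.922, -0.299, -0.234, 0.083]
contact_force: [-0.5, -0.8, 0.2]
opening: 0.706
finger_force: 0.0
```

```bash
python3 st.py; python3 - <<'E'
from h import *
s,a=snap('wrist','w5'); _,b=snap('scene','s5')
b=cv2.resize(b[90:200,230:350],(480,440),interpolation=3);a=cv2.resize(a[60:320,200:440],(320,347))
a=np.vstack([a,np.zeros((93,320,3),np.uint8)]);cv2.imwrite('pics/m5.png',np.hstack([b,a])[:,:,::-1])
E
```

```text
t 21.8 q [-0.386  0.467  1.285 -0.203  1.849  1.802] p [ 0.6252 -0.1952  0.3008] F [-0.5 -0.8  0.2] op 0.706 0.0
[[ 0.7124 -0.5116 -0.4803]
 [-0.5894 -0.8077 -0.0139]
 [-0.3808  0.293  -0.877 ]]
```

View pics/m5.png

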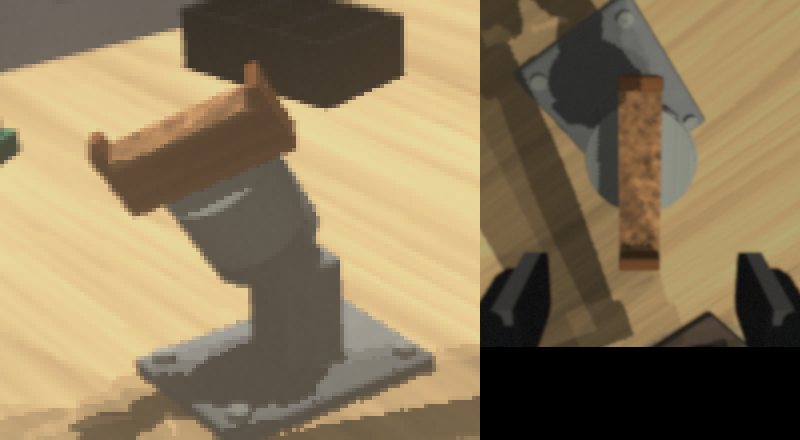

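The frame rest stays in the socket with its flange flush on the collar rim and the bar twisted. The gripper is well clear and nothing else was touched, so I hand in.

```bash
python3 -c "
from plant import ctrl;print(ctrl.sign_off())"
```

```text
the job is handed in; nothing more can be done
None
```

The frame rest is locked in the leaning bayonet socket with its flange flush on the rim and has been let go; I handed the job in at about 22 s, and the tape ring, glue bottle and offcut were not touched.

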